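# Walk the mill tub under the media hopper and charge it

### The arm

A 7-joint arm with a two-finger parallel gripper is mounted at the origin on a cart in front of the work surface, level with it; the furniture and walls round the work are solid. World frame = base frame: x ahead of the robot, y to its left, z up, the work surface at z = 0. Lengths are in m, angles in degrees, forces in N, time in s.
With the tool pointing down it reaches from about 0.425 to 0.925 m from the base axis. Payload 6.8 kg.
Tool frame: the origin (TCP) lies midway between the tips of the shut fingers; the grasp point (between the pads) lies 19 mm behind it (env.hold_point_z is the distance from the TCP to the grasp point, in m); z points along the fingers, y is the line along which they close (so a half turn about z gives the same grasp; the last joint's range is limited). The gripper opens to 88 mm and grips with 3 to 60 N. Pads are 20 mm wide; open, the fingers measure 115 mm over their backs; the gripper's body (75 mm by 178 mm) begins 61 mm behind the grasp point.
Start: joints at [57.691, 27.33, 1.283, 89.118, -0.659, 63.558, -4.761], TCP at [0.297, -0.606, 0.223] pointing down, gripper open.
Joint ranges: [-169.35, 169.35], [-19.33, 120.38], [-80.79, 83.38], [13.8, 139.57], [-78.32, 258.32], [9.67, 109.79], [-169.56, 169.56]. Speed limits (degrees/s): [136.94, 136.94, 180, 180, 180, 180, 180].

### API

Orientations are given as [roll, pitch, yaw] about the fixed x, y, z axes, in that order (R = Rz(yaw) Ry(pitch) Rx(roll)).
In Python, from workcell import env gives the robot as it stands. The module is installed in compiled form; this text tells all that it offers.
- The arm moves only by the tool arm_command, never from a script. Its argument "plan" is a list of rows, each a list of 7 numbers: the turn, a rotation vector about the tool's x, y, z in degrees, then the shift along the tool's x, y, z in m, then the closure, from 0 (fully open) to 1 (shut). A call has exactly 10 rows; each row is the pose to reach, as a shift and turn from the pose commanded when the call began, along the tool's axes at that moment; what a row does not reach only later rows make up. A row lasts 1/10 s, in which the tool goes at most 50 mm and 8.59 degrees, less where a joint would pass 70% of its speed; a pose out of reach is approached as far as the arm can. A call with a gripper value outside its range is refused whole. The fingers move at their own pace and stop on an object; "newtons" is the grip in N (left out, the last holds). Time passes only in rows, so rows that repeat a pose let the fingers close, or fill a call up. It gives the time, the measured TCP pose, the force, the opening and the grip force at its end, in the units of the state.
- env.sense(): the state, without advancing time (a new reading comes with each control period).
- env.snapshot(name): name is "scene" or "top" or "wrist"; returns the picture (480x640x3 uint8, blue, green, red); there is no depth.
- env.get_calibration(name): a dict with "K" (3x3 intrinsics, pixels), "R" (3x3) and "t" (3): a world point X has camera coordinates R X + t. Camera axes: x right, y down, z forward; pixel columns grow to the right and rows downward; lengths in m; the calibration is good to about 2 mm. The wrist camera is an equidistant fisheye: a pixel r from the principal point sees the ray r / f radians off the axis. A picture is of the moment at which its call begins: read the wrist's pose just before it. get_calibration takes no time and is no camera call; for the wrist camera it gives the pose at the moment of the call.
- env.close_job(): hands the job in; it is judged then, once.
The state is a dict: "t": time; "joints": joint angles; "joint_vel": joint speeds; "joint_efforts": joint torques, N m; "tcp_pos": TCP position; "orientation": TCP orientation; "ft_force": force on the tool from outside, world axes, zero at the start; "torque": the same for the moment, N m; "gripper_width": opening from 0.0 (shut) to 1.0 (fully open); "grasp_force": force on a finger pad.
Only numpy, scipy, OpenCV 4.12 (cv2) and the standard library are available. Lean on these libraries where they do the work, as an engineer would, in place of code of your own. Each camera call takes 0.05 s, during which the arm holds its last target. There are 200 camera calls.

### The job

Charge the blue mill tub with the white grinding balls: it is too heavy and wide to lift, so walk it in under the hopper by pushing its two near corners in turn, the lagging left corner first, so that it swings clearly past square (about ten degrees) first one way and then the other, until it stands square against the rubber-faced stop bar of the stand, centred under the outlet. Then press the black thumb tab of the spring catch so that the trap door drops all the balls into the tub, and press the red lever back down until the door is shut and the catch has snapped over the lever again. Leave the tub home and do not disturb the things standing round.

Things in the scene. Friction and masses are not known exactly. Their poses are not given: they have to be found in the camera images.
- hopper: Fixed steel media hopper, 82 mm square, bottom 168 and rim 266 mm above the table, on a column behind it. Origin on the table under the centre of the outlet; x away from the robot, y left, z up (may be turned a little). Lever and catch stand out to the right (-y) to y -250 mm at x within 22 mm, over 80 mm up. Left: deflector to y +53, down to 120 mm up. Nothing of it ahead of x -46 mm.
- stop (a point): Middle of the face of the black rubber strip on the stand's stop bar, which stops the tub's far face: hopper frame x +70 mm, y 0, z 30 mm; strip 200 mm wide, 15 to 45 mm up. With the far face flat on it and the tub centred sideways, tub origin and hopper origin coincide: the tub is home.
- tub: Heavy blue cast tub on rubber feet, slides on the table. 158 mm long (x), 176 wide, 72 high. Origin at its underside, under the centre of its open square well (112 x 140 mm, floor 20 mm up); x forward: near face at x -88, far face at x +70 mm; low ears at the sides out to y +-102 mm. A brass drain plug, 22 mm across, stands 16 mm out of the middle of the near face.
- left_corner (a point): Push point on the near face at the tub's left corner: tub frame x -88, y +68, z 30 mm, steel pad 30 mm wide. The tub starts 0.10 to 0.32 rad anticlockwise of the hopper: this corner lags. A push needs 5 to 15 N; the tub then turns about a point 70 to 100 mm past its middle on the other side and so goes ahead as it swings.
- right_corner (a point): Push point on the near face at the tub's right corner: tub frame x -88, y -68, z 30 mm, the same steel pad. Pushed here the tub swings anticlockwise.
- hopper_diag (a point): On the hopper's axis, 215 mm above the table, only for measuring the swing: its x axis points 45 degrees to the left of the hopper's x. The angle between it and the tub's x is 0.785 rad when the tub is square, more when the tub points to the right (left corner ahead), less when it points to the left.
- trapdoor (a joint): Trap door in the hopper's bottom and its lever, one piece: 0 shut, 1.05 rad fully open. Hinge along the hopper's x at its y -44, z 163 mm; the door's left edge swings down, the lever on the right swings up. Unlatched it falls open by its own weight and stays open; about 2 N at the lever swings it shut, up to 8 N snaps the lever tip under the catch.
- lever_press (a point): Spot on top of the red lever sleeve (22 mm wide), 72 mm out from the hinge; the lever ends 125 mm out. Door shut: hopper frame x 0, y -116, z 154 mm, sloping 11 degrees down outwards; open: it points up outwards at 49 degrees. Pressing straight down at hopper y -116 mm from above the open lever (z 270 mm) to z 151 mm shuts and latches the door.
- catch (a joint): Spring catch: hook on a pivot along the hopper's x at its y -164, z 94 mm. 0: hooked over the lever tip; 0.32 rad: fully tripped; the lever is free beyond about 0.25 rad. A spring returns it to 0 when let go, also with the lever up; the lever tip coming down pushes its sloped nose aside and it snaps over.
- catch_press (a point): Top of the catch's black thumb tab (pad 30 x 36 mm), 68 mm out from its pivot: hopper frame x 0, y -232, z 117 mm. Pressed straight down by 20 mm (about 2 N) it trips the catch.
- ball_1_center (a point): Centre of a white ceramic grinding ball, 34 mm, 80 g; at the start it lies in the hopper on the trap door
- ball_2_center (a point): Centre of a white ceramic grinding ball, 34 mm, 80 g; at the start it lies in the hopper on the trap door
- ball_3_center (a point): Centre of a white ceramic grinding ball, 34 mm, 80 g; at the start it lies in the hopper on the trap door
- ball_4_center (a point): Centre of a white ceramic grinding ball, 34 mm, 80 g; at the start it lies in the hopper on the trap door
- ball_5_center (a point): Centre of a white ceramic grinding ball, 34 mm, 80 g; at the start it lies in the hopper on the trap door
- b_bottle_1: Bystander: amber bottle 62x61x129 mm, standing left; origin at its underside; leave alone
- b_bottle_3: Bystander: amber bottle 62x61x129 mm, standing right; origin at its underside; leave alone
- b_jar_2: Bystander: jar with white lid 57x57x59 mm, left at the back; origin at its underside; leave alone
- b_label_tape: Bystander: yellow tape roll 76x76x18 mm, lying near the robot; origin at its underside; leave alone
- b_tin_1: Bystander: aluminium moisture tin 66x66x42 mm, right; origin at its underside; leave alone
There are look-alikes about, which are no part of the job. Leave any orange or pink look-alike of the part that bears ball_5_center alone.

How it is judged:
By the outcome, as a careful person would: the job done as asked, in the order asked, and still so for the second after the job is handed in, with the robot touching nothing.
It also fails if it takes over 72 s, if anything falls off the work surface, if the arm or the gripper's body presses on something with over 40 N, if the wrist force passes 120 N, or if a joint passes its speed limit or range.

## Working session

There is one attempt and no reset: what is moved stays moved. The work goes in short steps, Python scripts to look and compute and a tool call to move; the robot and the scene stay as the last step left them, time stands still between calls to the robot, and variables do not carry over. Pictures are saved under pics/ and viewed, at most 10 in all, crops included, and the job is handed in when it is done.

Besides the shell and the picture viewer there is one more tool, called as name(argument=value, ...) on one line, values as JSON. arm_command: Moves the arm, as the interface text tells. Its arguments: {"type":"object","properties":{"plan":{"type":"array"},"newtons":{"type":"number"}},"required":["plan"]}

```bash
mkdir -p pics; ls; python3 - <<'E'
from workcell import env
import cv2
s=env.sense();print({k:s[k] for k in('t','tcp_pos','orientation','ft_force','gripper_width')})
for n in('scene','top'):
    cv2.imwrite(f'pics/{n}0.png',env.snapshot(n)); c=env.get_calibration(n);print(n,c)
E
```

```text
pics
{'t': 0.0, 'tcp_pos': array([ 0.29685114, -0.60554707,  0.22170446]), 'orientation': array([-1.79896168e+02,  6.87217863e-03,  2.61162342e+01]), 'ft_force': array([ 0.03821916, -0.22954653,  0.57883124]), 'gripper_width': 1.0006429902649892}
scene {'K': array([[585.8069122 ,   0.        , 310.28808995],
       [  0.        , 585.8069122 , 229.19644959],
       [  0.        ,   0.        ,   1.        ]]), 'R': array([[-0.64517108, -0.76391948, -0.01346513],
       [-0.39308771,  0.34699282, -0.85151514],
       [ 0.65516131, -0.54407996, -0.52415709]]), 't': array([0.34594577, 0.36366956, 0.81342887])}
top {'K': array([[525.15130203,   0.        , 315.12446531],
       [  0.        , 525.15130203, 242.408945  ],
       [  0.        ,   0.        ,   1.        ]]), 'R': array([[ 0.00589384, -0.99959084, -0.0279895 ],
       [-0.99055769, -0.00200215, -0.13708195],
       [ 0.13696982,  0.02853315, -0.99016419]]), 't': array([-0.02243681,  0.60032168,  1.24516346])}
```

View pics/scene0.png

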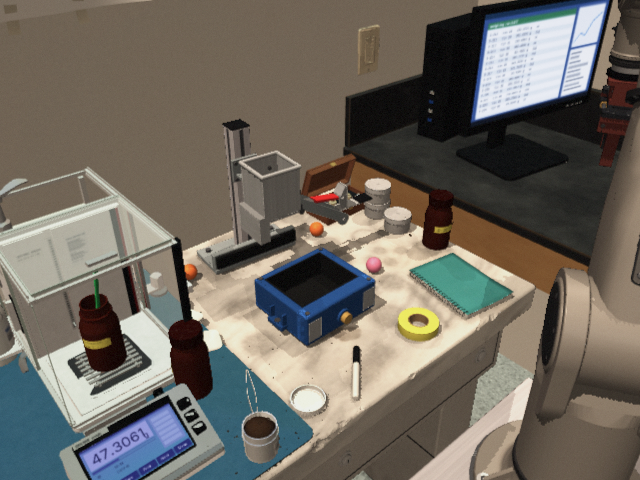

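View pics/top0.png

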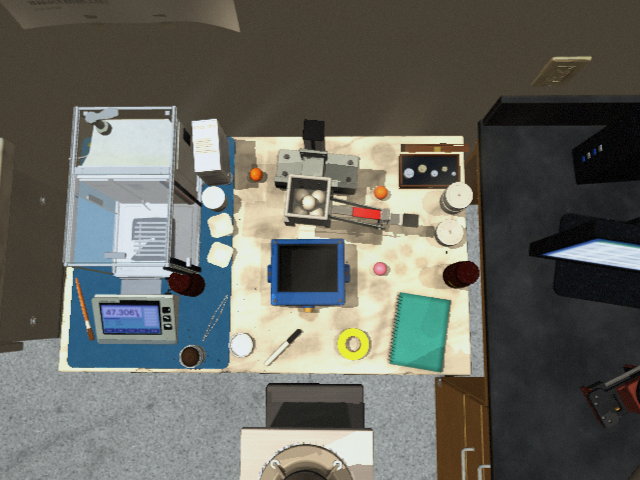

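The scene view shows the blue tub at (315,295), the hopper at (270,190), and the red lever and catch to the right. In the top view the tub is at (308,272), the hopper mouth at (309,200) with white balls in it, the red lever at (367,213) and the black tab at (411,220). The look-alike balls are orange at (256,174) and (380,192), and pink at (380,268). I'll crop closely for measuring.

```bash
python3 - <<'E'
import cv2
a=cv2.imread('pics/top0.png')[140:320,250:450]; cv2.imwrite('pics/c1.png',cv2.resize(a,None,fx=3.3,fy=3.3,interpolation=cv2.INTER_CUBIC))
a=cv2.imread('pics/scene0.png')[140:350,190:400]; cv2.imwrite('pics/c2.png',cv2.resize(a,None,fx=2.8,fy=2.8,interpolation=cv2.INTER_CUBIC))
E
```

```text
(no output)
```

View pics/c1.png

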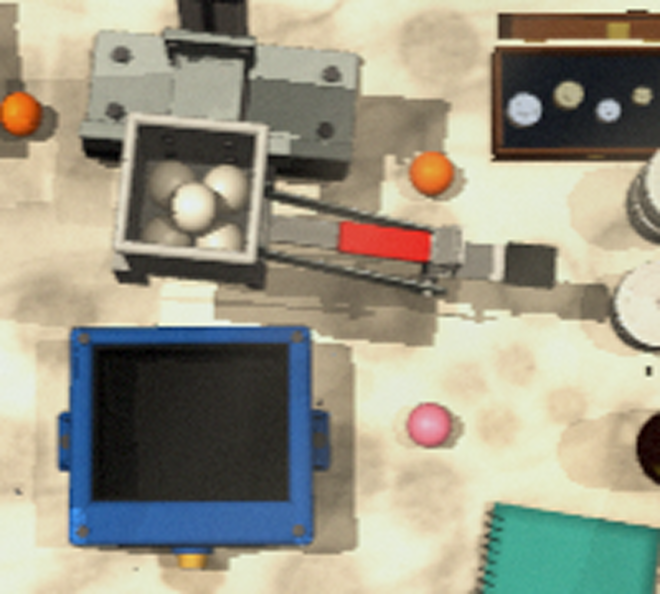

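View pics/c2.png

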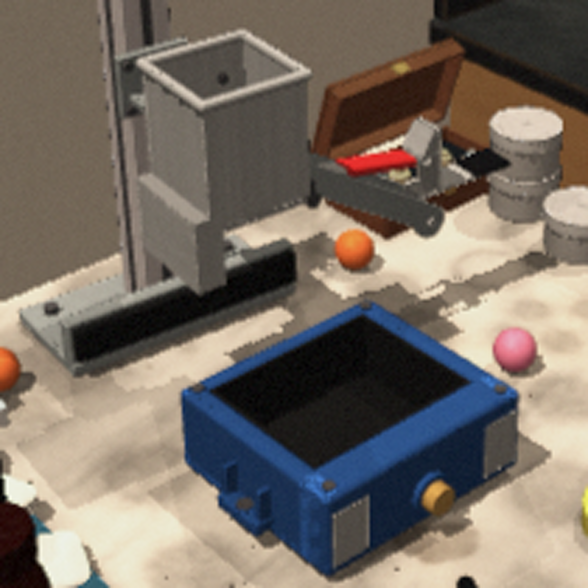

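The crops confirm the target balls: white, inside the hopper at c1 (193,205). The orange pair at c1 (20,113) and (431,173) and the pink one at (430,425) are decoys lying on the table. The catch tab is at c1 (530,265) and the stop strip is visible in the scene view.

```bash
cat > h.py <<'E'
import cv2, numpy as np, json
from scipy.optimize import least_squares
from scipy.spatial.transform import Rotation as Ro
from workcell import env
def proj(c,X):
    Y=np.atleast_2d(X)@c['R'].T+c['t']; return Y[:,:2]/Y[:,2:]*c['K'][0,0]+c['K'][:2,2]
def place(p,X):
    X=np.array(X,float); c,s=np.cos(p[2]),np.sin(p[2])
    return np.c_[p[0]+c*X[:,0]-s*X[:,1],p[1]+s*X[:,0]+c*X[:,1],X[:,2]]
def seg(P,n=25):
    P=np.array(P);Q=np.roll(P,-1,0);t=np.linspace(0,1,n,endpoint=False)[:,None]
    return np.vstack([a+(b-a)*t for a,b in zip(P,Q)])
BOX=[(x,y,z) for x in(-.088,.070) for y in(-.088,.088) for z in(.004,.072)]
WELL=[(-.056,-.07,.072),(.056,-.07,.072),(.056,.07,.072),(-.056,.07,.072)]
CAL={n:env.get_calibration(n) for n in('scene','top')}
def fit_tub(imgs,p0):
    D={}
    for n,im in imgs.items():
        h=cv2.cvtColor(im,cv2.COLOR_BGR2HSV); m=cv2.inRange(h,(100,110,35),(125,255,255))
        k,l,st,_=cv2.connectedComponentsWithStats(m)
        q=proj(CAL[n],place(p0,[(0,0,.05)]))[0]; roi=np.zeros_like(m); cv2.circle(roi,tuple(int(v) for v in q),110,255,-1)
        m&=roi; 
        for i in range(1,k):
            if st[i,4]<40: m[l==i]=0
        e=cv2.morphologyEx(m,cv2.MORPH_GRADIENT,np.ones((2,2),np.uint8))
        D[n]=cv2.distanceTransform(255-e,cv2.DIST_L2,5)
    def r(p):
        o=[]
        for n,d in D.items():
            hull=cv2.convexHull(proj(CAL[n],place(p,BOX)).astype(np.float32))[:,0]
            q=np.vstack([seg(hull),seg(proj(CAL[n],place(p,WELL)))])
            o.append(cv2.remap(d,(q[:,0]+.5).astype(np.float32),(q[:,1]+.5).astype(np.float32),cv2.INTER_LINEAR,borderValue=20).ravel())
        return np.minimum(np.concatenate(o),12)
    best=None
    for dy in(-.12,-.04,.04,.12):
      s=least_squares(r,np.array(p0)+[0,0,dy],loss='soft_l1',f_scale=1.,diff_step=1e-3,x_scale=[.01,.01,.1])
      if best is None or s.cost<best.cost:best=s
    return best.x,best.cost
def rel(h,t):
    c,s=np.cos(h[2]),np.sin(h[2]);d=t[:2]-np.array(h[:2])
    return np.array([c*d[0]+s*d[1],-s*d[0]+c*d[1]])*1000,np.degrees(t[2]-h[2])
def tool(h,P,yaw,pos=None,ori=None):
    "shift in current tool axes (m) + z turn (deg) to reach hopper-frame point P(mm) with tool yaw=hopper yaw+yaw, pointing down"
    s=env.sense();pos=s['tcp_pos'];R=Ro.from_euler('xyz',s['orientation'],degrees=True)
    W=place(h,[np.array(P)/1000.])[0]
    T=Ro.from_euler('xyz',[180,0,np.degrees(h[2])+yaw],degrees=True)
    return (R.inv()*T).as_rotvec(degrees=True).round(2),R.inv().apply(W-pos).round(4)
def look(h,p0,tag=None):
    im={n:env.snapshot(n) for n in('scene','top')}
    if tag:[cv2.imwrite(f'pics/{n}{tag}.png',i) for n,i in im.items()]
    p,c=fit_tub(im,p0); print('tub',p.round(4),'cost',round(c,1),'rel mm',rel(h,p)[0].round(1),'deg',rel(h,p)[1].round(1)); return p
E
python3 - <<'E'
from h import *
t=lambda L:[((u+.5)/3.3-.5+250,(v+.5)/3.3-.5+140) for u,v in L]
s=lambda L:[((u+.5)/2.8-.5+190,(v+.5)/2.8-.5+140) for u,v in L]
rim=[(.041,.041,.266),(.041,-.041,.266),(-.041,-.041,.266),(-.041,.041,.266)]
ht=t([(132,114),(271,121),(263,262),(113,252),(530,265)]); hs=s([(138,65),(243,30),(310,73),(203,108)])
tt=t([(71,328),(310,327),(314,544),(70,546)]); ts=s([(182,388),(366,302),(519,396),(326,489)])
top=[(.07,.088,.072),(.07,-.088,.072),(-.088,-.088,.072),(-.088,.088,.072)]
def f(Xt,ut,Xs,us,p0):
    r=lambda p:np.r_[(proj(CAL['top'],place(p,Xt))-ut).ravel(),(proj(CAL['scene'],place(p,Xs))-us).ravel()]
    q=least_squares(r,p0,loss='soft_l1');print(q.x.round(4),r(q.x).round(1));return q.x
h=f(rim+[(0,-.232,.117)],ht,rim,hs,[.65,.03,-.1])
b=f(top,tt,top,ts,[.5,.03,0])
print(rel(h,b))
p,c=fit_tub({n:cv2.imread(f'pics/{n}0.png') for n in('scene','top')},b);print(p.round(4),c,rel(h,p))
json.dump([list(h),list(p)],open('p.json','w'))
for n in CAL:print(n,(-CAL[n]['R'].T@CAL[n]['t']).round(2))
for n,px in(('top',(380,268)),('top',(380,192))):
    c=CAL[n];d=c['R'].T@np.linalg.solve(c['K'],[*px,1]);C=-c['R'].T@c['t'];print('ball',(C+d*(.017-C[2])/d[2]).round(3))
E
```

```text
[ 0.6624 -0.0102 -0.0858] [-0.2  1.9 -2.6  3.1 -3.7 -0.4  1.6 -0.8  0.   0.   1.2 -2.2 -0.1 -0.2
 -0.7 -1.4  0.3 -2.2]
[ 0.5354 -0.0029  0.0105] [-0.5 -0.2  0.5 -0.5  0.1  0.3 -0.7  0.1 -2.   0.2  0.8 -2.7  1.1 -2.6
 -0.1  4.3]
(array([-127.06334347,   -3.59750523]), np.float64(5.51706095424954))
[ 0.5361 -0.0023  0.0297] 391.47403252124786 (array([-126.50232472,   -2.93016333]), np.float64(6.6174593193907105))
scene [-0.17  0.58  0.74]
top [ 0.42 -0.06  1.31]
ball [ 0.54  -0.18   0.017]
ball [ 0.732 -0.182  0.017]
```

```bash
python3 - <<'E'
from h import *
t=lambda L:np.array([((u+.5)/3.3-.5+250,(v+.5)/3.3-.5+140) for u,v in L])
s=lambda L:np.array([((u+.5)/2.8-.5+190,(v+.5)/2.8-.5+140) for u,v in L])
ht=t([(132,114),(271,121),(263,262),(113,252),(530,265),(385,241)]); hs=s([(138,65),(243,30),(310,73),(203,108),(72,325),(75,362),(296,243),(297,283)])
def r(q):
    a=q[3];rim=[(a,a,.266),(a,-a,.266),(-a,-a,.266),(-a,a,.266)]
    return np.r_[(proj(CAL['top'],place(q,rim+[(0,-.232,.117),(0,-.116,.154)]))-ht).ravel(),(proj(CAL['scene'],place(q,rim+[(.07,y,z) for y in(.1,-.1) for z in(.045,.015)]))-hs).ravel()]
q=least_squares(r,[.66,-.01,-.09,.042],loss='soft_l1');h=q.x[:3];print(q.x.round(4),r(q.x).round(1))
b=json.load(open('p.json'))[1]; im={n:cv2.imread(f'pics/{n}0.png') for n in CAL}
for n in CAL:print(n,[x.round(4) if hasattr(x,'round') else x for x in fit_tub({n:im[n]},b)])
p,_=fit_tub(im,b);print(rel(h,p))
json.dump([list(h),list(p)],open('p.json','w'))
o=[]
for n,(y,x) in(('top',(140,250)),('scene',(140,190))):
    g=cv2.resize(im[n][y:y+200,x:x+200],None,fx=2,fy=2);g=cv2.resize(g,(400,400))
    P=lambda X,k,col:cv2.polylines(g,[((proj(CAL[n],place(k,X))+.5-[x,y])*2).astype(np.int32)],True,col,1)
    P(WELL,p,(0,255,0));P([(.07,.088,.072),(.07,-.088,.072),(-.088,-.088,.072),(-.088,.088,.072)],p,(0,255,255))
    a=q.x[3];P([(a,a,.266),(a,-a,.266),(-a,-a,.266),(-a,a,.266)],h,(255,0,255));P([(.07,.1,.015),(.07,-.1,.015),(.07,-.1,.045),(.07,.1,.045)],h,(255,0,255));P([(-.015,-.25,.117),(-.015,-.214,.117),(.015,-.214,.117),(.015,-.25,.117)],h,(255,0,255))
    o.append(g)
cv2.imwrite('pics/ov.png',np.hstack(o))
E
```

```text
[ 0.6644 -0.0113 -0.0919  0.0436] [-0.7 -0.5 -0.6  1.1 -2.2  0.1  0.6 -0.8  0.4 -0.2 -4.9 -0.6 -0.7 -2.9
  0.3 -1.4  0.9 -1.7 -0.6 -1.9  1.4  2.7  1.7  1.1  0.4  2.6  0.4 -0.6]
scene [array([ 0.5345, -0.002 ,  0.0584]), np.float64(316.7284)]
top [array([ 0.5366, -0.0025,  0.0186]), np.float64(54.4131)]
(array([-128.62338844,   -2.84400922]), np.float64(4.67373941320838))
```

View pics/ov.png

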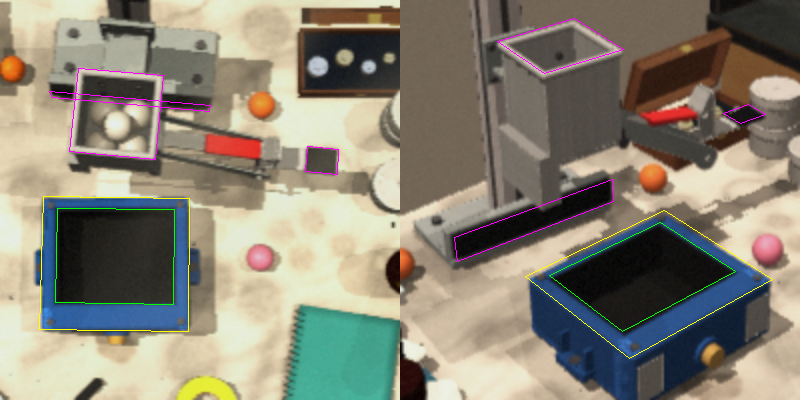

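The overlay fits: the hopper rim, stop strip and tab line up, and the tub outline is good in the top view. The scene calibration is slightly off for the tub, so I'll use the top camera for tub tracking. Tub yaw is about +6.3° relative to the hopper, with about 126 mm to go.

```bash
sed -i "s/im={n:env.snapshot(n) for n in('scene','top')}/im={n:env.snapshot(n) for n in('top',)}/" h.py; python3 - <<'E'
from h import *
h,b=json.load(open('p.json')); b,c=fit_tub({'top':cv2.imread('pics/top0.png')},b); json.dump([h,list(b)],open('p.json','w'))
r,a=rel(h,b);print(r,a)
L=place(b,[(-.088,.068,.02)])[0];lr=rel(h,np.array([*L[:2],0]))[0];print('L hopper',lr,L)
for P in([-200,-250,200],[lr[0]-35,lr[1],200],[lr[0]-35,lr[1],20]):print(P,place(h,[np.array(P)/1000.]),*tool(h,P,0))
E
```

```text
[-128.18054689   -2.73087909] 6.669829966168561
L hopper [-223.48300525   54.58789123] [0.44687255 0.06357876 0.02      ]
[-200, -250, 200] [[ 0.44231481 -0.24187903  0.2       ]] [-9.000e-02  3.000e-02  3.138e+01] [ 0.2907 -0.2625  0.0222]
[np.float64(-258.4830052451187), np.float64(54.58789122841642), 200] [[0.41202013 0.06678952 0.2       ]] [-9.000e-02  3.000e-02  3.138e+01] [ 0.3994 -0.553   0.0226]
[np.float64(-258.4830052451187), np.float64(54.58789122841642), 20] [[0.41202013 0.06678952 0.02      ]] [-9.000e-02  3.000e-02  3.138e+01] [ 0.3994 -0.5528  0.2026]
```

arm_command(plan=[[0,0,31.4,0.29,-0.262,0.02,1],[0,0,31.4,0.29,-0.262,0.02,1],[0,0,31.4,0.29,-0.262,0.02,1],[0,0,31.4,0.29,-0.262,0.02,1],[0,0,31.4,0.29,-0.262,0.02,1],[0,0,31.4,0.29,-0.262,0.02,1],[0,0,31.4,0.29,-0.262,0.02,1],[0,0,31.4,0.408,-0.548,0.02,1],[0,0,31.4,0.408,-0.548,0.02,1],[0,0,31.4,0.408,-0.548,0.02,1]], newtons=20)

```text
t: 1.1
tcp_pos: [0.4243, -0.1299, 0.2037]
orientation: [180.0, 0.0, -5.3]
ft_force: [1.1, -0.9, -0.9]
gripper_width: 0.128
grasp_force: 0.0
```

```bash
python3 - <<'E'
from h import *
h,b=json.load(open('p.json'))
for P in([-248,54,150],[-248,54,20]):print(*tool(h,P,0))
E
```

```text
[ 0.01  0.02 -0.02] [-0.0198 -0.1941  0.0537]
[ 0.01  0.02 -0.02] [-0.0198 -0.1941  0.1837]
```

arm_command(plan=[[0,0,0,-0.01,-0.05,0.02,1],[0,0,0,-0.02,-0.1,0.04,1],[0,0,0,-0.02,-0.15,0.05,1],[0,0,0,-0.02,-0.194,0.055,1],[0,0,0,-0.02,-0.194,0.1,1],[0,0,0,-0.02,-0.194,0.14,1],[0,0,0,-0.02,-0.194,0.17,1],[0,0,0,-0.02,-0.194,0.184,1],[0,0,0,-0.02,-0.194,0.184,1],[0,0,0,-0.02,-0.194,0.184,1]])

```text
t: 2.1
tcp_pos: [0.4227, 0.0632, 0.02]
orientation: [180.0, 0.0, -5.3]
ft_force: [0.4, -0.3, 0.6]
gripper_width: 0.001
grasp_force: 0.0
```

```bash
python3 - <<'E'
from h import *
h,b=json.load(open('p.json'))
s=env.sense();print(rel(h,np.array([*s['tcp_pos'][:2],0]))[0],s['tcp_pos'],s['ft_force'])
look(h,b)
E
```

```text
[-247.47445178   51.97581429] [0.42274264 0.06317858 0.02001316] [ 0.39867947 -0.33220959  0.62395254]
tub [ 0.5372 -0.0022 -0.0157] cost 454.1 rel mm [-127.5   -2.6] deg 4.4
```

```bash
python3 - <<'E'
s=open('h.py').read()
s=s.replace("loss='soft_l1',f_scale=1.","loss='cauchy',f_scale=1.").replace("(100,110,35)","(100,110,20)")
s=s.replace("def proj(c,X):","OFF=np.zeros(2)\ndef proj(c,X):").replace("+c['K'][:2,2]","+c['K'][:2,2]+(OFF if c['R'][0,0]<-.3 else 0)")
s=s.replace("for n in('top',)}","for n in('scene','top')}")
open('h.py','w').write(s)
E
python3 - <<'E'
import h as H
from h import *
hp,b=json.load(open('p.json')); im={n:cv2.imread(f'pics/{n}0.png') for n in CAL}
b,c=fit_tub({'top':im['top']},b);print('top',b,c,rel(hp,b))
from scipy.optimize import minimize
def f(o): H.OFF[:]=o; p,c=fit_tub({'scene':im['scene']},b); return p,c
p,c=f([0,0]);print('scene raw',p,c)
best=min(((fit_tub(im,b)[1] if H.OFF.__setitem__(slice(None),(du,dv)) is None else 0,du,dv) for du in np.arange(-1,6,1.) for dv in np.arange(-1,6,1.)));print(best)
H.OFF[:]=best[1:];print(fit_tub({'scene':im['scene']},b),fit_tub(im,b))
cur={n:env.snapshot(n) for n in CAL}
for n in CAL:cv2.imwrite(f'pics/{n}1.png',cur[n]);print(n,fit_tub({n:cur[n]},b))
print(fit_tub(cur,b))
E
```

```text
top [ 0.53674238 -0.00229789  0.00686439] 39.3111653261185 (array([-127.94884789,   -2.76666578]), np.float64(5.6567957898589505))
scene raw [ 0.53258864 -0.00241993  0.04233451] 137.74497211702692
(np.float64(167.45468943723972), np.float64(1.0), np.float64(1.0))
(array([ 0.5365509 , -0.00226193,  0.04553254]), np.float64(129.23122480002348)) (array([ 0.53644679, -0.0027574 ,  0.01197451]), np.float64(167.45468943723972))
scene (array([ 0.53631156, -0.00250932,  0.04641971]), np.float64(371.47485107797183))
top (array([ 0.53629648, -0.00213567,  0.01686015]), np.float64(137.20915835283813))
(array([ 0.53599755, -0.00276439,  0.02775767]), np.float64(516.3219716408166))
```

arm_command(plan=[[0,0,0,0.007,-0.002,0,1],[0,0,0,0.014,-0.004,0,1],[0,0,0,0.019,-0.006,0,1],[0,0,0,0.024,-0.009,0,1],[0,0,0,0.029,-0.012,0,1],[0,0,0,0.034,-0.015,0,1],[0,0,0,0.039,-0.017,0,1],[0,0,0,0.044,-0.019,0,1],[0,0,0,0.048,-0.021,0,1],[0,0,0,0.048,-0.021,0,1]])

```text
t: 3.25
tcp_pos: [0.4642, 0.0787, 0.0185]
orientation: [179.7, 0.9, -5.3]
ft_force: [-20.6, 1.2, 10.3]
gripper_width: 0.006
grasp_force: 10.1
```

```bash
sed -i 's/OFF=np.zeros(2)/OFF=np.ones(2)/' h.py; cat > st.py <<'E'
import sys
from h import *
h,b=json.load(open('p.json'))
s=env.sense();print('t',s['t'],'tcp',rel(h,np.array([*s['tcp_pos'][:2],0]))[0].round(1),s['tcp_pos'][2].round(3),s['ft_force'].round(1),s['orientation'].round(1))
b=look(h,b,sys.argv[1] if len(sys.argv)>1 else None);json.dump([h,list(b)],open('p.json','w'))
for n,y in(('L',.068),('R',-.068)):print(n,rel(h,np.array([*place(b,[(-.088,y,0)])[0][:2],0]))[0].round(1))
E
python3 st.py 2
```

```text
t 3.25 tcp [-207.6   71.2] 0.019 [-20.6   1.2  10.3] [179.7   0.9  -5.3]
tub [ 0.554  -0.0028 -0.1478] cost 484.4 rel mm [-110.7   -1.7] deg -3.2
L [-194.8   71.1]
R [-202.4  -64.7]
```

arm_command(plan=[[0,0,0,0.003,-0.001,0,1],[0,0,0,0.006,-0.003,0,1],[0,0,0,0.009,-0.004,0,1],[0,0,0,0.012,-0.005,0,1],[0,0,0,0.015,-0.006,0,1],[0,0,0,0.018,-0.008,0,1],[0,0,0,0.021,-0.01,0,1],[0,0,0,0.024,-0.012,0,1],[0,0,0,0.026,-0.013,0,1],[0,0,0,0.026,-0.013,0,1]])

```text
t: 4.35
tcp_pos: [0.4933, 0.0889, 0.0185]
orientation: [179.7, 0.7, -5.3]
ft_force: [-15.0, -0.2, 5.9]
gripper_width: 0.005
grasp_force: 7.1
```

```bash
python3 st.py 3
```

```text
t 4.35 tcp [-179.6   84. ] 0.019 [-15.   -0.2   5.9] [179.7   0.7  -5.3]
tub [ 0.5698 -0.0046 -0.3359] cost 463.0 rel mm [-94.8  -2. ] deg -14.0
L [-163.8   85.3]
R [-196.6  -46.7]
```

arm_command(plan=[[0,0,0,-0.03,0.005,0,1],[0,0,0,-0.058,0.01,0,1],[0,0,0,-0.058,0.05,0,1],[0,0,0,-0.058,0.09,0,1],[0,0,0,-0.058,0.128,0,1],[0,0,0,-0.058,0.132,0,1],[0,0,0,-0.05,0.132,0,1],[0,0,0,-0.042,0.133,0,1],[0,0,0,-0.038,0.134,0,1],[0,0,0,-0.038,0.134,0,1]])

```text
t: 5.45
tcp_pos: [0.4492, -0.0377, 0.0197]
orientation: [-180.0, 0.1, -5.1]
ft_force: [-3.5, 2.2, 2.9]
gripper_width: 0.006
grasp_force: 2.1
```

```bash
python3 st.py 4
```

```text
t 5.45 tcp [-211.9  -46.1] 0.02 [-3.5  2.2  2.9] [-1.8e+02  1.0e-01 -5.1e+00]
tub [ 0.5701 -0.0049 -0.3467] cost 380.2 rel mm [-94.5  -2.3] deg -14.6
L [-162.5   85.7]
R [-196.8  -45.9]
```

arm_command(plan=[[0,0,0,0.004,0.002,0,1],[0,0,0,0.009,0.004,0,1],[0,0,0,0.014,0.007,0,1],[0,0,0,0.019,0.01,0,1],[0,0,0,0.024,0.013,0,1],[0,0,0,0.029,0.016,0,1],[0,0,0,0.034,0.019,0,1],[0,0,0,0.039,0.021,0,1],[0,0,0,0.044,0.023,0,1],[0,0,0,0.049,0.025,0,1]])

```text
t: 6.55
tcp_pos: [0.4852, -0.0683, 0.0182]
orientation: [179.8, 1.2, -5.2]
ft_force: [-29.4, 4.5, 25.4]
gripper_width: 0.007
grasp_force: 15.4
```

```bash
python3 st.py 5
```

```text
t 6.55 tcp [-173.2  -73.2] 0.018 [-29.4   4.5  25.4] [179.8   1.2  -5.2]
tub [ 0.5922 -0.0096 -0.1035] cost 556.3 rel mm [-72.   -4.9] deg -0.7
L [-159.2   64.1]
R [-160.8  -71.9]
```

arm_command(plan=[[0,0,0,0.003,0.001,0,1],[0,0,0,0.006,0.002,0,1],[0,0,0,0.009,0.003,0,1],[0,0,0,0.012,0.004,0,1],[0,0,0,0.015,0.005,0,1],[0,0,0,0.018,0.006,0,1],[0,0,0,0.021,0.008,0,1],[0,0,0,0.024,0.01,0,1],[0,0,0,0.026,0.011,0,1],[0,0,0,0.026,0.011,0,1]])

```text
t: 7.65
tcp_pos: [0.5131, -0.0821, 0.018]
orientation: [179.9, 0.9, -5.2]
ft_force: [-17.9, 1.2, 9.4]
gripper_width: 0.003
grasp_force: 9.3
```

```bash
python3 st.py 6
```

```text
t 7.65 tcp [-144.2  -84.4] 0.018 [-17.9   1.2   9.4] [179.9   0.9  -5.2]
tub [ 0.6118 -0.0098  0.0503] cost 585.3 rel mm [-52.5  -3.4] deg 8.1
L [-149.2   51.5]
R [-130.   -83.2]
```

arm_command(plan=[[0,0,0,0.004,0.001,0,1],[0,0,0,0.008,0.002,0,1],[0,0,0,-0.03,0,-0.005,1],[0,0,0,-0.05,0,-0.008,1],[0,0,0,-0.05,-0.045,-0.008,1],[0,0,0,-0.05,-0.09,-0.008,1],[0,0,0,-0.05,-0.128,-0.008,1],[0,0,0,-0.046,-0.131,-0.008,1],[0,0,0,-0.042,-0.131,-0.008,1],[0,0,0,-0.036,-0.131,-0.008,1]])

```text
t: 8.75
tcp_pos: [0.4974, 0.0503, 0.0278]
orientation: [180.0, -0.0, -5.3]
ft_force: [-0.7, 0.0, 0.0]
gripper_width: 0.008
grasp_force: 0.0
```

```bash
python3 st.py 7
```

```text
t 8.75 tcp [-171.9   46. ] 0.028 [-0.7  0.   0. ] [180.   -0.   -5.3]
tub [ 0.6151 -0.0098  0.1043] cost 698.3 rel mm [-49.2  -3. ] deg 11.2
L [-148.8   46.5]
R [-122.3  -86.9]
```

arm_command(plan=[[0,0,0,0.006,0,0,1],[0,0,0,0.011,-0.001,0,1],[0,0,0,0.016,-0.004,0,1],[0,0,0,0.021,-0.007,0,1],[0,0,0,0.026,-0.01,0,1],[0,0,0,0.031,-0.013,0,1],[0,0,0,0.036,-0.016,0,1],[0,0,0,0.041,-0.019,0,1],[0,0,0,0.046,-0.022,0,1],[0,0,0,0.05,-0.024,0,1]])

```text
t: 9.85
tcp_pos: [0.5405, 0.0689, 0.0261]
orientation: [179.7, 0.9, -5.3]
ft_force: [-23.8, -0.6, 15.0]
gripper_width: 0.004
grasp_force: 11.7
```

```bash
python3 st.py 8
```

```text
t 9.85 tcp [-130.7   68.5] 0.026 [-23.8  -0.6  15. ] [179.7   0.9  -5.3]
tub [ 0.6415 -0.0097  6.1544] cost 725.6 rel mm [-23.   -0.6] deg 357.9
L [-108.4   70.6]
R [-113.4  -65.3]
```

```bash
python3 - <<'E'
s=open('h.py').read()
a=s.index("            hull=");b=s.index("            o.append(")
s=s[:a]+"            q=proj(CAL[n],place(p,EDG))\n"+s[b:]
s=s.replace("CAL={n","E=lambda a,b,n=25:np.array(a)+(np.array(b)-np.array(a))*np.linspace(0,1,n)[:,None]\nEDG=np.vstack([E((-.088,-.088,.072),(-.088,.088,.072),60),E((-.056,-.07,.072),(-.056,.07,.072),50),E((-.088,.088,.072),(.0,.088,.072),30),E((-.088,-.088,.072),(-.02,-.088,.072)),E((-.056,.07,.072),(-.02,.07,.072),12),E((-.056,-.07,.072),(-.02,-.07,.072),12)])\nCAL={n",1)
s=s.replace("for dy in(-.12,-.04,.04,.12)","for dy in(-.1,0,.1)")
open('h.py','w').write(s)
E
python3 - <<'E'
from h import *
h,_=json.load(open('p.json'))
for k,p in((0,(.5365,-.002,.01)),(7,(.615,-.0098,.09)),(8,(.632,-.01,-.1))):
  im={n:cv2.imread(f'pics/{n}{k}.png') for n in CAL}
  for q in(['top'],['scene'],['top','scene']):
    b,c=fit_tub({n:im[n] for n in q},p);print(k,q,b.round(3),round(c,1),rel(h,b)[0].round(1),rel(h,b)[1].round(1))
json.dump([h,list(b)],open('p.json','w'))
g=[]
for n in CAL:
    i=im[n].copy()
    for u in proj(CAL[n],place(b,EDG)):i[int(u[1]+.5),int(u[0]+.5)]=(0,255,255)
    y,x=(150,210) if n=='top' else (170,180); g.append(cv2.resize(i[y:y+160,x:x+200],None,fx=2,fy=3)); 
cv2.imwrite('pics/ov8.png',cv2.resize(np.hstack(g),(800,400)))
E
```

```text
0 ['top'] [ 0.536 -0.002  0.01 ] 21.4 [-128.8   -2.8] 5.8
0 ['scene'] [ 0.536 -0.002 -0.009] 165.7 [-128.7   -2.4] 4.8
0 ['top', 'scene'] [ 0.536 -0.002  0.01 ] 189.2 [-128.8   -2.6] 5.8
7 ['top'] [ 0.616 -0.01   0.084] 162.3 [-48.8  -3.2] 10.1
7 ['scene'] [0.601 0.032 6.142] 161.8 [-66.7  36.8] 357.2
7 ['top', 'scene'] [ 0.615 -0.009  0.09 ] 487.1 [-49.5  -2.6] 10.4
8 ['top'] [ 0.637 -0.014 -0.192] 223.6 [-26.6  -5.3] -5.7
8 ['scene'] [ 0.623 -0.006 -0.12 ] 178.3 [-41.9   1.2] -1.6
8 ['top', 'scene'] [ 0.636 -0.011 -0.18 ] 430.6 [-27.8  -2.4] -5.0
```

View pics/ov8.png

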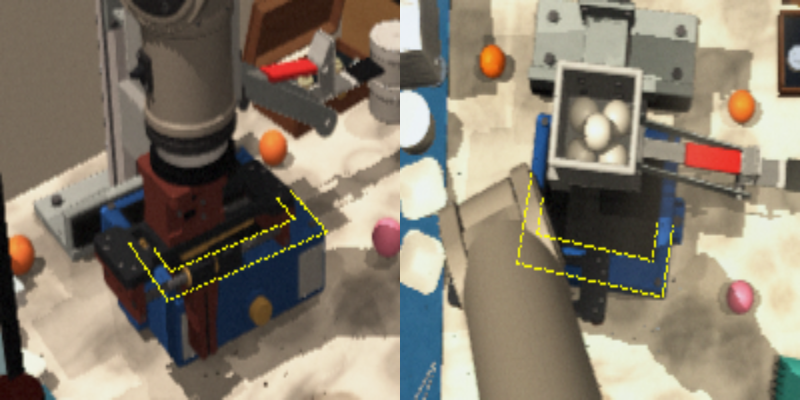

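Overlay of the mid-push view: the arm hides much of the near rim (top-cam crop, about (560,330)). Vision is weak while in contact, so I'll go by the contact kinematics and measure when withdrawn.

arm_command(plan=[[0,0,0,0.003,-0.001,0,1],[0,0,0,0.006,-0.002,0,1],[0,0,0,0.009,-0.003,0,1],[0,0,0,0.012,-0.004,0,1],[0,0,0,0.015,-0.005,0,1],[0,0,0,0.018,-0.006,0,1],[0,0,0,0.021,-0.007,0,1],[0,0,0,0.024,-0.009,0,1],[0,0,0,0.026,-0.01,0,1],[0,0,0,0.026,-0.01,0,1]])

```text
t: 10.95
tcp_pos: [0.5681, 0.0776, 0.0259]
orientation: [179.8, 0.8, -5.3]
ft_force: [-18.4, 1.3, 8.5]
gripper_width: 0.005
grasp_force: 9.0
```

```bash
python3 st.py 9
```

```text
t 10.95 tcp [-104.    79.7] 0.026 [-18.4   1.3   8.5] [179.8   0.8  -5.3]
tub [ 0.6514 -0.0114 -0.2777] cost 385.8 rel mm [-13.   -1.3] deg -10.6
L [-86.9  81.8]
R [-112.   -51.9]
```

arm_command(plan=[[0,0,0,-0.03,0,0,1],[0,0,0,-0.055,0,0,1],[0,0,0,-0.055,0.045,0,1],[0,0,0,-0.055,0.09,0,1],[0,0,0,-0.055,0.132,0,1],[0,0,0,-0.055,0.132,0,1],[0,0,0,-0.055,0.132,0,1],[0,0,0,-0.05,0.132,0,1],[0,0,0,-0.045,0.132,0,1],[0,0,0,-0.04,0.132,0,1]])

```text
t: 12.05
tcp_pos: [0.5248, -0.0483, 0.0279]
orientation: [-180.0, -0.0, -5.2]
ft_force: [-0.2, 0.9, 0.6]
gripper_width: 0.006
grasp_force: 0.0
```

```bash
python3 st.py 10; python3 - <<'E'
from h import *
h,b=json.load(open('p.json'));im={n:cv2.imread(f'pics/{n}10.png') for n in CAL}
g=[]
for n in CAL:
    p,c=fit_tub({n:im[n]},b);print(n,rel(h,p),c)
    i=im[n].copy()
    for u in proj(CAL[n],place(b,EDG)):i[int(u[1]+.5),int(u[0]+.5)]=(0,255,255)
    y,x=(150,210) if n=='top' else (170,180); g.append(cv2.resize(i[y:y+160,x:x+200],None,fx=2,fy=2)) 
cv2.imwrite('pics/ov10.png',np.hstack(g))
E
```

```text
t 12.05 tcp [-135.7  -49.7] 0.028 [-0.2  0.9  0.6] [-180.    -0.    -5.2]
tub [ 0.653  -0.0109 -0.2097] cost 531.8 rel mm [-11.4  -0.6] deg -6.8
L [-90.8  77.3]
R [-106.8  -57.8]
scene (array([-12.01562473,  -0.69943828]), np.float64(-6.701729279092659)) 270.83694400383683
top (array([-19.79947994, 163.42103904]), np.float64(-1.0131242444454944)) 231.18109239134355
```

View pics/ov10.png

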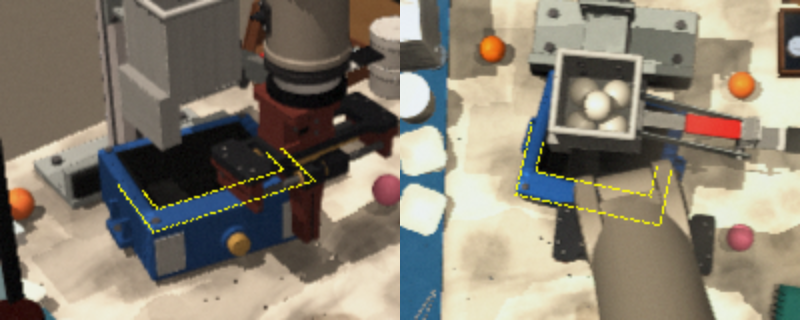

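Angle from the visible left side edge (517,195)→(548,72) is about −10°, and the near-left corner of the fit matches. Next I push the right corner until the tub is flat on the stop.

arm_command(plan=[[0,0,0,0.005,0.002,0,1],[0,0,0,0.01,0.004,0,1],[0,0,0,0.015,0.006,0,1],[0,0,0,0.02,0.008,0,1],[0,0,0,0.024,0.01,0,1],[0,0,0,0.028,0.012,0,1],[0,0,0,0.032,0.014,0,1],[0,0,0,0.036,0.016,0,1],[0,0,0,0.039,0.017,0,1],[0,0,0,0.039,0.017,0,1]])

```text
t: 13.15
tcp_pos: [0.5516, -0.07, 0.0264]
orientation: [179.9, 1.1, -5.3]
ft_force: [-24.5, 4.3, 18.5]
gripper_width: 0.006
grasp_force: 12.2
```

```bash
python3 st.py 11
```

```text
t 13.15 tcp [-106.9  -68.8] 0.026 [-24.5   4.3  18.5] [179.9   1.1  -5.3]
tub [ 0.6555 -0.0166 -0.2649] cost 517.5 rel mm [-8.4 -6.2] deg -9.9
L [-83.4  76. ]
R [-106.8  -58. ]
```

arm_command(plan=[[0,0,0,0.002,0,0,1],[0,0,0,0.004,0,0,1],[0,0,0,0.006,0,0,1],[0,0,0,0.008,0,0,1],[0,0,0,0.01,0,0,1],[0,0,0,0.01,0,0,1],[0,0,0,0.01,0,0,1],[0,0,0,0.01,0,0,1],[0,0,0,0.01,0,0,1],[0,0,0,0.01,0,0,1]])

```text
t: 14.25
tcp_pos: [0.556, -0.0729, 0.0258]
orientation: [179.7, 1.6, -5.4]
ft_force: [-38.4, -0.2, 31.7]
gripper_width: 0.006
grasp_force: 19.7
```

```bash
python3 st.py 12; python3 - <<'E'
from h import *
print(env.sense()['tcp_pos'])
E
```

```text
t 14.25 tcp [-102.3  -71.3] 0.026 [-38.4  -0.2  31.7] [179.7   1.6  -5.4]
tub [ 0.6597 -0.0159 -0.1726] cost 516.6 rel mm [-4.3 -5. ] deg -4.6
L [-86.5  69.9]
R [-97.5 -65.7]
[ 0.55603619 -0.07295591  0.02585654]
```

arm_command(plan=[[0,0,0,-0.03,0,0,1],[0,0,0,-0.07,0,0,1],[0,0,0,-0.1,0,-0.03,1],[0,0,0,-0.1,0.02,-0.08,1],[0,0,0,-0.1,0.06,-0.13,1],[0,0,0,-0.1,0.11,-0.16,1],[0,0,0,-0.1,0.16,-0.18,1],[0,0,0,-0.1,0.21,-0.18,1],[0,0,0,-0.1,0.24,-0.18,1],[0,0,0,-0.1,0.24,-0.18,1]])

```text
t: 15.35
tcp_pos: [0.4475, -0.3084, 0.2088]
orientation: [179.8, -0.1, -5.8]
ft_force: [0.2, 0.6, 0.2]
gripper_width: 0.005
grasp_force: 0.0
```

```bash
python3 st.py 13; python3 - <<'E'
from h import *
h,b=json.load(open('p.json'));im={n:cv2.imread(f'pics/{n}13.png') for n in CAL}
g=[]
for n in CAL:
    p,c=fit_tub({n:im[n]},[.664,-.013,-.1]);print(n,rel(h,p),c)
    i=cv2.resize(im[n],None,fx=4,fy=4,interpolation=cv2.INTER_CUBIC)
    for u in proj(CAL[n],place(h,EDG)):cv2.circle(i,tuple(int(v*4+2) for v in u),1,(0,255,255),-1)
    y,x=(165,250) if n=='top' else (190,215); g.append(i[y*4:y*4+440,x*4:x*4+400]) 
cv2.imwrite('pics/ov13.png',np.hstack(g))
E
```

```text
t 15.35 tcp [-188.7 -315.8] 0.209 [0.2 0.6 0.2] [ 1.798e+02 -1.000e-01 -5.800e+00]
tub [ 0.6638 -0.0132 -0.0874] cost 227.3 rel mm [-0.4 -2. ] deg 0.3
L [-88.7  65.6]
R [-88.1 -70.4]
scene (array([ 1.18707003, -1.59952567]), np.float64(-0.5447906594924716)) 162.85441588752656
top (array([-0.82402394, -2.56059977]), np.float64(-0.4343676679625719)) 57.732190285780234
```

View pics/ov13.png

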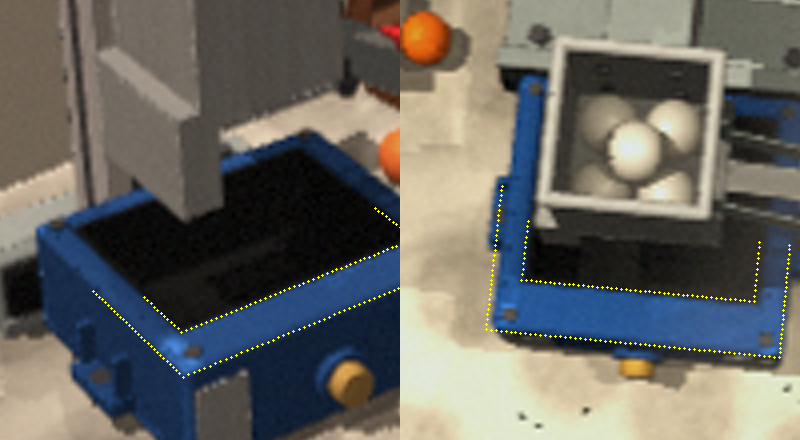

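Both views show the tub home: the overlay at the home pose runs along its near rim in the top view (488,330)–(780,357), square within about 0.5° and about 2 mm to the right. The 5 white balls are still in the hopper. Next is the catch.

```bash
python3 - <<'E'
from h import *
h,b=json.load(open('p.json'))
print(env.sense()['joints'].round(1))
for P in([0,-232,230],[0,-234,117]):
  for y in(90,-90):print(y,*tool(h,P,y))
E
```

```text
[ 35.6  16.1  -9.9 107.9   3.3  56.2 -71.2]
90 [ 1.000e-02  1.000e-02 -9.025e+01] [ 0.1877 -0.0789 -0.0222]
-90 [ 1.000e-02 -1.000e-02  8.975e+01] [ 0.1877 -0.0789 -0.0222]
90 [ 1.000e-02  1.000e-02 -9.025e+01] [ 0.1877 -0.0769  0.0908]
-90 [ 1.000e-02 -1.000e-02  8.975e+01] [ 0.1877 -0.0769  0.0908]
```

arm_command(plan=[[0,0,-9,0.02,-0.01,-0.02,1],[0,0,-18,0.04,-0.02,-0.02,1],[0,0,-27,0.06,-0.025,-0.02,1],[0,0,-36,0.08,-0.03,-0.02,1],[0,0,-45,0.1,-0.04,-0.02,1],[0,0,-54,0.12,-0.05,-0.02,1],[0,0,-63,0.14,-0.06,-0.02,1],[0,0,-72,0.16,-0.07,-0.02,1],[0,0,-81,0.18,-0.077,-0.02,1],[0,0,-90,0.188,-0.077,-0.02,1]])

```text
t: 16.45
tcp_pos: [0.6458, -0.2364, 0.2275]
orientation: [-180.0, -0.2, 81.3]
ft_force: [-0.7, -0.0, -0.0]
gripper_width: 0.005
grasp_force: 0.0
```

```bash
python3 - <<'E'
from h import *
h,b=json.load(open('p.json'))
s=env.sense();print(s['joints'].round(1),s['tcp_pos'],s['orientation'])
for P in([0,-233,125],[0,-233,117]):print(*tool(h,P,90))
E
```

```text
[ 33.3  30.9 -27.1  85.3  14.5  67.4  -4.8] [ 0.64579256 -0.23642584  0.2274941 ] [-1.79999478e+02 -1.58727742e-01  8.13443019e+01]
[ 0.   -0.16 -3.39] [-0.0075 -0.0017  0.1025]
[ 0.   -0.16 -3.39] [-0.0075 -0.0017  0.1105]
```

arm_command(plan=[[0,0,-3.4,-0.007,-0.002,0.04,1],[0,0,-3.4,-0.007,-0.002,0.08,1],[0,0,-3.4,-0.007,-0.002,0.102,1],[0,0,-3.4,-0.007,-0.002,0.112,1],[0,0,-3.4,-0.007,-0.002,0.12,1],[0,0,-3.4,-0.007,-0.002,0.127,1],[0,0,-3.4,-0.007,-0.002,0.132,1],[0,0,-3.4,-0.007,-0.002,0.134,1],[0,0,-3.4,-0.007,-0.002,0.134,1],[0,0,-3.4,-0.007,-0.002,0.134,1]])

```text
t: 17.45
tcp_pos: [0.6415, -0.2476, 0.0964]
orientation: [179.9, 0.0, 84.1]
ft_force: [-4.5, 1.3, 10.9]
gripper_width: 0.006
grasp_force: 4.9
```

```bash
python3 - <<'E'
from h import *
s=env.sense();print(s['tcp_pos'],s['ft_force'])
i=env.snapshot('scene');cv2.imwrite('pics/scene14.png',i);j=env.snapshot('top');cv2.imwrite('pics/top14.png',j)
cv2.imwrite('pics/c14.png',np.hstack([cv2.resize(i[120:340,200:420],(400,400)),cv2.resize(j[150:320,250:420],(400,400))]))
E
```

```text
[ 0.6415297  -0.24763109  0.09644817] [-4.45060879  1.27118957 10.89275497]
```

View pics/c14.png

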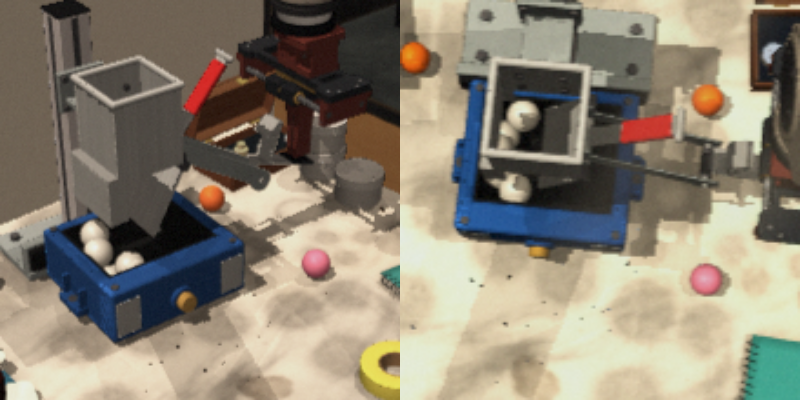

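The trap door is open with the red lever up at (205,80), and the balls lie in the tub around (95,245)–(130,262). Now raise, move over the lever and press it down.

```bash
python3 - <<'E'
from h import *
h,b=json.load(open('p.json'))
for P in([0,-233,305],[0,-116,305],[0,-116,151]):print(*tool(h,P,90))
E
```

```text
[ 0.13  0.02 -0.67] [ 0.0044  0.0015 -0.2085]
[ 0.13  0.02 -0.67] [ 1.214e-01  2.000e-04 -2.085e-01]
[ 0.13  0.02 -0.67] [ 0.1214 -0.0002 -0.0545]
```

arm_command(plan=[[0,0,-0.7,0.002,0.001,-0.045,1],[0,0,-0.7,0.004,0.001,-0.09,1],[0,0,-0.7,0.004,0.001,-0.135,1],[0,0,-0.7,0.004,0.001,-0.18,1],[0,0,-0.7,0.004,0.001,-0.21,1],[0,0,-0.7,0.03,0.001,-0.213,1],[0,0,-0.7,0.07,0.001,-0.213,1],[0,0,-0.7,0.11,0,-0.213,1],[0,0,-0.7,0.121,0,-0.213,1],[0,0,-0.7,0.121,0,-0.213,1]])

```text
t: 18.55
tcp_pos: [0.6536, -0.1247, 0.3078]
orientation: [179.9, -0.0, 85.0]
ft_force: [0.4, 0.3, 0.7]
gripper_width: 0.008
grasp_force: 0.0
```

```bash
python3 - <<'E'
from h import *
h,b=json.load(open('p.json'))
s=env.sense();print(s['tcp_pos'],s['joints'].round(1))
for P in([0,-116,250],[0,-116,151]):print(*tool(h,P,90))
E
```

```text
[ 0.6536289  -0.12465564  0.30782234] [ 26.5  25.9 -30.4  82.9  13.2  74.7  -9.8]
[ 0.09 -0.05  0.29] [-0.0022  0.0002  0.0578]
[ 0.09 -0.05  0.29] [-2.200e-03  1.000e-04  1.568e-01]
```

arm_command(plan=[[0,0,0,-0.002,0,0.03,1],[0,0,0,-0.002,0,0.05,1],[0,0,0,-0.002,0,0.065,1],[0,0,0,-0.002,0,0.08,1],[0,0,0,-0.002,0,0.095,1],[0,0,0,-0.002,0,0.11,1],[0,0,0,-0.002,0,0.125,1],[0,0,0,-0.002,0,0.138,1],[0,0,0,-0.002,0,0.148,1],[0,0,0,-0.002,0,0.155,1]])

```text
t: 19.55
tcp_pos: [0.6534, -0.1294, 0.1536]
orientation: [180.0, 0.0, 84.8]
ft_force: [-18.4, -0.6, 51.6]
gripper_width: 0.003
grasp_force: 25.2
```

arm_command(plan=[[0,0,0,0,0,0.002,1],[0,0,0,0,0,0.004,1],[0,0,0,0,0,0.005,1],[0,0,0,0,0,0.005,1],[0,0,0,0,0,0.005,1],[0,0,0,0,0,0.005,1],[0,0,0,0,0,0.005,1],[0,0,0,0,0,0.005,1],[0,0,0,0,0,0.005,1],[0,0,0,0,0,0.005,1]])

```text
t: 20.55
tcp_pos: [0.6535, -0.1294, 0.1538]
orientation: [179.9, 0.1, 84.7]
ft_force: [-18.8, 0.1, 43.4]
gripper_width: 0.006
grasp_force: 21.4
```

arm_command(plan=[[0,0,0,0,0,-0.01,1],[0,0,0,0,0,-0.05,1],[0,0,0,0,0,-0.1,1],[0,0,0,0,0,-0.145,1],[0,0,0,-0.02,0,-0.16,1],[0,0,0,-0.06,0.03,-0.16,1],[0,0,0,-0.1,0.07,-0.16,1],[0,0,0,-0.14,0.11,-0.16,1],[0,0,0,-0.18,0.15,-0.16,1],[0,0,0,-0.18,0.15,-0.16,1]])

```text
t: 21.55
tcp_pos: [0.7866, -0.3269, 0.3036]
orientation: [-179.9, 0.1, 84.6]
ft_force: [-0.6, 0.3, -0.1]
gripper_width: 0.007
grasp_force: 0.0
```

```bash
python3 st.py 15; python3 - <<'E'
from h import *
h,b=json.load(open('p.json'))
i=cv2.imread('pics/scene15.png');j=cv2.imread('pics/top15.png')
p,c=fit_tub({'top':j},[.664,-.013,-.1]);print(rel(h,p),c)
for n,a,k in(('s',cv2.imread('pics/scene0.png'),i),('t',cv2.imread('pics/top0.png'),j)):
    d=cv2.absdiff(a,k).max(2); print(n,[(x,y,int(d[y-6:y+6,x-6:x+6].mean())) for x,y in ([(373,265),(317,229),(190,271),(418,323),(437,220),(398,220),(190,360),(214,340)] if n=='s' else [(380,268),(380,192),(256,174),(353,344),(461,273),(450,232),(186,281),(213,198)])])
cv2.imwrite('pics/c15.png',np.hstack([cv2.resize(i[130:330,220:420],(400,400)),cv2.resize(j[150:320,265:435],(400,400))]))
E
```

```text
t 21.55 tcp [ 150.7 -303.1] 0.304 [-0.6  0.3 -0.1] [-1.799e+02  1.000e-01  8.460e+01]
tub [ 0.6637 -0.0129 -0.0879] cost 225.4 rel mm [-0.5 -1.7] deg 0.2
L [-88.8  66. ]
R [-88.3 -70. ]
(array([-0.92280084, -2.46728213]), np.float64(-0.4868596942978948)) 55.63797445679302
s [(373, 265, 5), (317, 229, 4), (190, 271, 4), (418, 323, 6), (437, 220, 4), (398, 220, 5), (190, 360, 4), (214, 340, 4)]
t [(380, 268, 20), (380, 192, 21), (256, 174, 19), (353, 344, 24), (461, 273, 17), (450, 232, 21), (186, 281, 7), (213, 198, 18)]
```

View pics/c15.png

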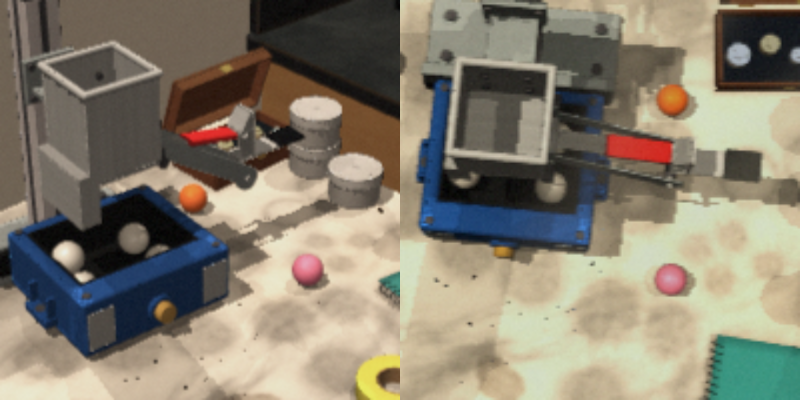

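The door is shut, the lever is down and the catch is hooked over it (235,120), holding with nothing pressing it. The hopper is empty and the balls are in the tub. The tub is home and the bystanders haven't moved.

```bash
python3 -c "
from workcell import env
print(env.close_job())"
```

```text
the job is handed in; nothing more can be done
None
```

The job is handed in at about 22 s of the 72 s: the tub is home within about 3 mm and 0.5° by camera, after swings of about −14°, +11° and −10°. The balls are dropped (hopper empty, four of five seen in the tub), the door is shut and latched, and the things round about have not moved.

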